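# Refit the washed blade on the stall's table fan

### The arm

A 6-joint arm with a two-finger parallel gripper is mounted at the origin on the work surface. World frame = base frame: x ahead of the robot, y to its left, z up, the work surface at z = 0. Lengths are in mm, angles in degrees, forces in N, time in s.
With the tool pointing down it reaches from about 250 to 725 mm from the base axis. Payload 4 kg.
Tool frame: the origin (TCP) lies at the very end of the fingers, on their centre line; the grasp point (between the pads) lies 19 mm behind it (env.hold_point_z is the distance from the TCP to the grasp point, in mm); y points along the fingers, x is the direction in which the jaws open and shut, and the axes are right-handed (so a half turn about y gives the same grasp; the last joint's range is limited). The gripper opens to 85 mm and grips with 20 to 120 N. Pads are 22 mm wide; open, the fingers measure 114 mm over their backs; the gripper's body (76 mm by 85 mm) begins 54 mm behind the grasp point. The pads swing forward as they close: fully open they stand 13 mm farther back than shut.
Start: joints at [-72.078, 13.785, 0.286, 76.501, 0, 90], TCP at [153.86, -475.738, 195.606] pointing down, gripper open.
Joint ranges: [-155.79, 155.79], [-60.16, 107.12], [-62.33, 73.08], [-114, 123.19], [-81.49, 82.49], [-180, 180]. Speed limits (degrees/s): [159.86, 159.86, 180, 180, 180, 180].

### API

Orientations are given as [roll, pitch, yaw] about the fixed x, y, z axes, in that order (R = Rz(yaw) Ry(pitch) Rx(roll)).
In Python, from bench import sense, imaging, sign_off, env gives the robot as it stands.
- The arm moves only by the tool play_rows, never from a script. Its argument "motion" is one flat list of numbers, 4 for each row, row after row: the shift along the world's x, y, z in m, then the turn about the world's z in degrees. In form: [tx, ty, tz, roll, tx, ty, tz, roll, ...]. A call has 1 to 10 rows; each row shifts and turns the commanded pose from where the row before left it; what a row does not reach is not made up. A row lasts 1/12 s, in which the tool goes at most 41.7 mm and 7.16 degrees, less where a joint would pass 70% of its speed; a pose out of reach is approached as far as the arm can. A call with a gripper value outside its range is refused whole. "fingers" is the opening, from 0 (shut) to 1 (fully open), set as the call begins (left out, the last holds). The fingers move at their own pace and stop on an object; "squeeze" is the grip in N (left out, the last holds). Time passes only in rows, so rows that do not move let the fingers close. It gives the time, the measured TCP pose, the force and the opening at its end, in the units of the state.
- sense(): the state, without advancing time (a new reading comes with each control period).
- imaging.capture(name): name is "scene" or "top"; returns a dict with "frame" (420x560x3 uint8, red, green, blue), "mtx" (3x3 intrinsics, pixels), "dist" ([k1, k2, p1, p2, k3] as OpenCV has them; the pictures are not rectified), "rvec" (rotation vector, rad) and "tvec" (3), from world to camera coordinates, as OpenCV has them. Camera axes: x right, y down, z forward; pixel columns grow to the right and rows downward; lengths in mm; the calibration is good to about 2 mm. A picture is of the moment at which its call begins. There is no depth.
- sign_off(): hands the job in, once; it reports no verdict.
The state is a dict: "time_s": time; "q": joint angles; "dq": joint speeds; "joint_torque": joint torques, N m; "ee_pos": TCP position; "orientation": TCP orientation; "wrist_force": force on the tool from outside, world axes, zero at the start; "wrist_torque": the same for the moment, N m; "grip_width": finger opening in mm.
Only numpy, scipy, OpenCV 4.12 (cv2) and the standard library are available. Lean on these libraries where they do the work, as an engineer would, in place of code of your own. Each camera call takes 0.05 s, during which the arm holds its last target. There are 200 camera calls.

### The job

The stall's table fan has been taken apart for cleaning. Tip its head right back until it faces straight up against its stop, put the loose blade on the motor shaft with its nose up, turn it until its hub finds the splines and drops over them, then push it fully home onto the flange and let go. Leave the goods and the fan's front grille on the counter where they are.

Things in the scene. Friction and masses are not known exactly. Their poses are not given: they have to be found in the camera images.
- fan_head (a joint): Tilt of the fan's head in its yoke, rad: 0 = faces level, to the fan's front; 1.571 = faces straight up, against a hard stop. It starts in between. Stiff: friction about 0.6 N m, so some 6 to 12 N pressed on the rim moves it, and it stays where it is left. Pressing point fan_rim down and back tips the head up.
- fan: The white table fan's base and yoke; they do not move. Origin under the centre of the base (176 mm across, 26 mm tall); x points away from the side the fan faces. The level hinge axis runs along y, 165 mm above the table, straight over the origin. The yoke's arms stand 121 to 137 mm to either side (y) and are 40 mm wide.
- fan_seat (a point): Centre of the head, on the hinge axis: middle of the front face of the flange (49 mm across) on which the blade's hub must rest. Own z = blade axis, out of the fan's face (up when the head faces up); y = along the hinge; x = towards fan_rim. The axes do not turn with the motor shaft. The rear guard's wires lie 10 to 25 mm behind this face.
- fan_boss (a point): Top of the splined boss, 10 mm out from fan_seat on the axis; same axes. Boss: core 22 mm, 38 mm over 5 unevenly spaced splines, one wide master (12 mm), four narrow (4 mm): the hub fits one way only. Boss and shaft turn together, stiffly (0.12 N m): still while an unkeyed blade is turned lightly, turning along once keyed. Which way the master points is not reported and varies.
- fan_shaft_tip (a point): End of the smooth steel shaft above the boss, 43 mm out from fan_seat on the axis; same axes. The shaft is 12 mm thick, its last 5 mm tapered to 6 mm. It centres the blade before the splines meet. Two sprung balls in the boss stop the keyed blade about 4.5 mm short of home until it is pushed with about 10 N (8 to 15 N), then it snaps down.
- fan_rim (a point): On the front edge of the head's rim, 108 mm from the blade axis towards fan_seat's +x and 6 mm out from fan_seat: the highest part of the rim while the head is tilted forward. Same axes as fan_seat. The rim is a white ring of 206 mm inner and 226 mm outer diameter, 20 mm deep (14 mm behind to 6 mm before fan_seat).
- blade: Loose grey fan blade, 180 mm across, 0.15 kg, at first flat on the table, nose up. Origin: centre of the hub's underside; z out of the nose. Wide master slot at own +x (2 mm play beside each spline); socket 11 mm deep from below. On the shaft unkeyed, the origin is 10 mm above fan_seat; when the splines catch it drops to about 4.5 mm; fully home 0.
- blade_nose (a point): Centre of the top of the blade's hub, 46 mm above its underside; axes as the blade. The hub is round, 56 mm across, with a bore of 13.6 mm down its middle (open at the top); its upper 22 mm are bare and can be gripped or pressed. Fully home, the shaft's tip stands 3 mm below this face.
- blade_gap (a point): Middle of one of the 4 open gaps between blades, 70 mm from the axis, at 45 degrees between own +x and +y, 14 mm above the hub's underside; the gap is about 65 mm wide here. The blades are centred on own +x, +y, -x, -y, 24 mm wide at the hub and up to 47 mm farther out (40 mm seen from above), pitched, 4 to 24 mm above the underside.
- statue: Carved wooden figure, 150 mm tall, 90 mm wide; origin under its centre. Leave it alone.
- bell: Brass hand bell, 106 mm tall, 74 mm across; origin under its centre. Leave it alone.
- bowl: Pale wooden bowl, 110 mm across, 50 mm tall; origin under its centre. Leave it alone.
- drum: Small goblet drum, 190 mm tall, 110 mm across; origin under its centre. Leave it alone.
- buddha: Dark metal figure, 130 mm tall, 90 mm wide; origin under its centre. Leave it alone.
- grille: The fan's front grille, a white wire dish 224 mm across and 27 mm tall, lying on the table; origin under its centre. It is not needed; leave it alone.

How it is judged:
By the outcome, as a careful person would: the job done as asked, in the order asked, and still so for the second after the job is handed in, with the robot touching nothing.
It also fails if it takes over 72 s, if anything falls off the work surface, if the arm or the gripper's body presses on something with over 40 N, if the wrist force passes 120 N, or if a joint passes its speed limit or range.

## Working session

There is one attempt and no reset: what is moved stays moved. The work goes in short steps, Python scripts to look and compute and a tool call to move; the robot and the scene stay as the last step left them, time stands still between calls to the robot, and variables do not carry over. Pictures are saved under pics/ and viewed, about 8 in all and at most 12, crops included, and the job is handed in when it is done.

Besides the shell and the picture viewer there is one more tool, called after "Request:" as name(argument=value, ...) on one line, values as JSON. play_rows: Moves the arm, as the interface text tells. Its arguments: {"type":"object","properties":{"motion":{"type":"array"},"fingers":{"type":"number"},"squeeze":{"type":"number"}},"required":["motion"]}

```bash
mkdir -p pics; ls; cat > h.py <<'E'
import numpy as np, cv2
from bench import sense, imaging, sign_off, env
def cap(n,f=None):
    c=imaging.capture(n)
    if f: cv2.imwrite('pics/'+f,c['frame'][:,:,::-1])
    return c
def ray(c,uv):
    p=cv2.undistortPoints(np.array(uv,float).reshape(-1,1,2),np.array(c['mtx']),np.array(c['dist'])).reshape(-1,2)
    R=cv2.Rodrigues(np.array(c['rvec'],float))[0]; t=np.array(c['tvec'],float).ravel()
    d=np.c_[p,np.ones(len(p))]@R
    return -R.T@t,d
def onz(c,uv,z):
    o,d=ray(c,uv); return o+d*((z-o[2])/d[:,2])[:,None]
def proj(c,P):
    return cv2.projectPoints(np.array(P,float).reshape(-1,1,3),np.array(c['rvec'],float),np.array(c['tvec'],float),np.array(c['mtx']),np.array(c['dist']))[0].reshape(-1,2)
E
python3 - <<'E'
from h import *
a=cap('scene','s0.png');b=cap('top','t0.png')
for c in (a,b): print(ray(c,[[280,210]]),c['mtx'][0][0])
print(sense()['time_s'],env.hold_point_z)
E
```

```text
pics
(array([1166.40379329, -333.65658447, 1181.14508307]), array([[-0.52438796,  0.25102995, -0.81382734]])) 393.42490147825436
(array([ 466.00279865,  -26.61103333, 1490.05045223]), array([[ 0.05118539,  0.01092714, -0.99877049]])) 403.9006808812826
0.1 18.700000000000003
```

View pics/s0.png

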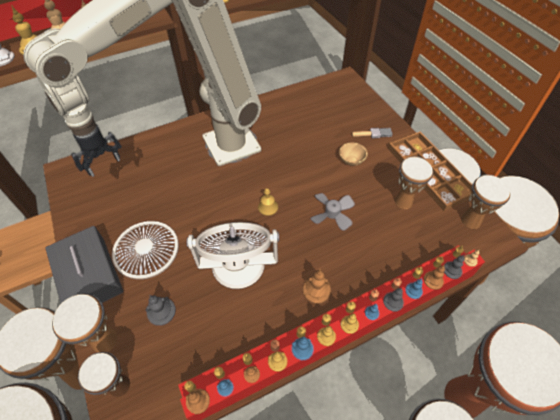

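View pics/t0.png

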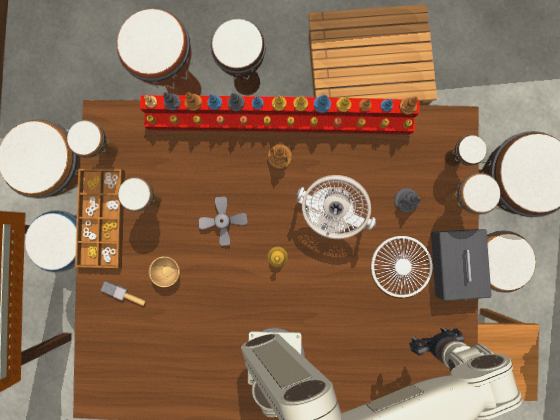

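The scene view shows the fan at about (234,245) and the blade at (333,208). The top view has the fan at (337,207) with its yoke ends at (302,195) and (371,223), the blade at (222,222), the bell at (277,257) and the grille at (402,267). Next: an enlarged crop of the fan and blade from both views.

```bash
python3 - <<'E'
from h import *
a=cap('scene');b=cap('top')
def crop(c,x,y,w,h,k): return cv2.resize(c['frame'][y:y+h,x:x+w,::-1],None,fx=k,fy=k,interpolation=cv2.INTER_CUBIC)
A=crop(a,180,200,100,75,4);B=crop(b,290,165,100,75,4);C=crop(a,290,170,100,75,4);D=crop(b,175,185,100,75,4)
cv2.imwrite('pics/c1.png',np.vstack([np.hstack([A,B]),np.hstack([C,D])]))
# blade mask in top
f=b['frame'][180:265,180:265].astype(int)
m=((f.max(2)-f.min(2))<25)&(f.max(2)>70)
n,l,s,ce=cv2.connectedComponentsWithStats(m.astype(np.uint8))
i=1+s[1:,4].argmax(); print(s[i],ce[i]+180)
print('blade',onz(b,[ce[i]+180],14),onz(b,[[222,222]],46))
print('yoke ends z165',onz(b,[[302,195],[371,223]],165))
for n_,uv,z in (('bell',(277,257),100),('bowl',(164,272),50),('statue',(280,156),140),('buddha',(406,200),120),('grille',(402,267),20),('drum',(135,194),190)): print(n_,onz(b,[uv],z).round())
E
```

```text
[ 19  17  48  49 817] [222.52141983 220.11015912]
blade [[500.54178281 199.37082325  14.        ]] [[492.98304679 196.17976423  46.        ]]
yoke ends z165 [[ 584.6775678   -83.46953709  165.        ]
 [ 496.99693623 -311.56588252  165.        ]]
bell [[376.  -4. 100.]]
bowl [[310. 400.  50.]]
statue [[717.  -8. 140.]]
buddha [[ 579. -440.  120.]]
grille [[ 343. -458.   20.]]
drum [[576. 461. 190.]]
```

View pics/c1.png

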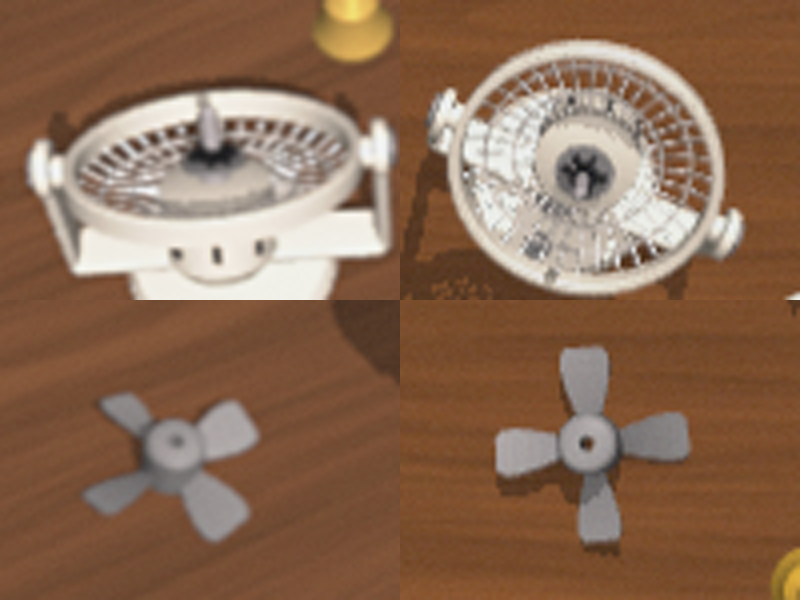

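The crop shows the head tilted part-way, facing towards the robot. The shaft tip is at scene px (231,224.5) and top px (335.7,213). The blade's bore is at top (222,220.7) and scene (334.2,205.2), with the blades nearly along the world axes.

```bash
cat >> h.py <<'E'
def tri(a,ua,b,ub):
    o1,d1=ray(a,[ua]);o2,d2=ray(b,[ub]);d1=d1[0]/np.linalg.norm(d1[0]);d2=d2[0]/np.linalg.norm(d2[0])
    s=np.linalg.lstsq(np.c_[d1,-d2],o2-o1,rcond=None)[0]
    p,q=o1+s[0]*d1,o2+s[1]*d2
    return (p+q)/2,np.linalg.norm(p-q)
E
python3 - <<'E'
from h import *
a=cap('scene');b=cap('top')
print('tip',tri(a,(231,224.5),b,(335.7,213.2)))
print('nose',tri(a,(334.2,205.2),b,(222,220.7)))
K=tri(a,(180+42/4,200+165/4),b,(290+380/4-15,165+235/4)) 
# knobs: scene left knob = top right knob
k1=tri(a,(180+40/4,200+165/4),b,(290+332/4,165+228/4)); k2=tri(a,(180+378/4,200+145/4),b,(290+45/4,165+120/4))
print('knobs',k1,k2,(k1[0]+k2[0])/2)
# white rim ellipse in top
f=b['frame'].astype(int);sub=f[165:245,290:395]
m=((sub.min(2)>150)&((sub.max(2)-sub.min(2))<45)).astype(np.uint8)
cs,_=cv2.findContours(m,cv2.RETR_EXTERNAL,cv2.CHAIN_APPROX_NONE);c=max(cs,key=len)
h=cv2.convexHull(c);print(cv2.fitEllipse(h))
print({k:np.round(v,2) for k,v in sense().items()})
# angles of blades in top
f=b['frame'][180:265,180:265].astype(int)
m=((f.max(2)-f.min(2))<25)&(f.max(2)>70)
y,x=np.nonzero(m); P=onz(b,np.c_[x,y]+180.,14)-[498,197,14]; r=np.hypot(P[:,0],P[:,1]);an=np.degrees(np.arctan2(P[:,1],P[:,0]))
s=(r>45)&(r<95); print('blade angle mod90',np.degrees(np.angle(np.exp(4j*np.radians(an[s])).mean()))/4, P[s].mean(0))
E
```

```text
tip (array([ 524.99139561, -188.23447177,  213.36752012]), np.float64(1.5890623397184231))
nose (array([498.95147708, 199.42720296,  40.90146725]), np.float64(5.211790518740864))
knobs (array([ 500.44547566, -314.94912557,  175.14756033]), np.float64(1.909406193433181)) (array([586.41505186, -78.85435721, 157.34671521]), np.float64(5.396594257200121)) [ 543.43026376 -196.90174139  166.24713777]
((46.12502670288086, 41.337615966796875), (60.916133880615234, 78.59915924072266), 109.99807739257812)
{'time_s': np.float64(0.3), 'q': array([-72.08,  13.8 ,   0.27,  76.5 ,   0.  ,  90.  ]), 'dq': array([ 0.  , -0.15,  0.1 ,  0.1 , -0.01, -0.05]), 'joint_torque': array([-0.000e+00, -3.718e+01,  2.522e+01,  1.000e-02, -0.000e+00,
        0.000e+00]), 'ee_pos': array([ 153.81, -475.53,  195.31]), 'orientation': array([-9.000e+01,  4.000e-02, -7.207e+01]), 'wrist_force': array([-0.46, -0.34,  0.07]), 'wrist_torque': array([-0.03, -0.  ,  0.06]), 'grip_width': np.float64(85.31)}
blade angle mod90 6.988999593239406 [3.81638617 3.01497798 0.        ]
```

Hinge centre is about (543,-197,165), the fan's x axis points at about -20° yaw, and the tilt is about 62°. So fan_rim is near (630,-229,221). The blade hub is near (498,197) and its blades sit at 7° mod 90. I'm moving above the rim with the fingers shut.

Request:
play_rows(motion=[0.034, 0.0176, 0.0065, 3.7, 0.034, 0.0176, 0.0065, 3.7, 0.034, 0.0176, 0.0065, 3.7, 0.034, 0.0176, 0.0065, 3.7, 0.034, 0.0176, 0.0065, 3.7, 0.034, 0.0176, 0.0065, 3.7, 0.034, 0.0176, 0.0065, 3.7, 0.034, 0.0176, 0.0065, 3.7, 0.034, 0.0176, 0.0065, 3.7, 0.034, 0.0176, 0.0065, 3.7], fingers=0, squeeze=40)

```text
time_s: 1.13
ee_pos: [495.3, -298.5, 261.0]
orientation: [-90.0, -0.0, -34.9]
wrist_force: [0.8, -0.4, -0.5]
grip_width: 0.2
```

Request:
play_rows(motion=[0.034, 0.0176, 0.0065, 3.7, 0.034, 0.0176, 0.0065, 3.7, 0.034, 0.0176, 0.0065, 3.7, 0.034, 0.0176, 0.0065, 3.7, 0, 0, 0, 0, 0, 0, 0, 0])

```text
time_s: 1.63
ee_pos: [631.8, -227.7, 284.0]
orientation: [-90.0, 0.2, -20.1]
wrist_force: [-1.1, -1.2, -0.1]
grip_width: -0.1
```

Request:
play_rows(motion=[0, 0, -0.02, 0, 0, 0, -0.02, 0, 0, 0, -0.012, 0, 0, 0, -0.008, 0, 0, 0, -0.004, 0, 0, 0, -0.004, 0])

```text
time_s: 2.13
ee_pos: [629.1, -230.0, 219.1]
orientation: [-90.0, -0.0, -20.4]
wrist_force: [0.3, -0.3, -0.1]
grip_width: 0.1
```

Request:
play_rows(motion=[0.0028, -0.001, -0.005, 0, 0.0025, -0.0009, -0.005, 0, 0.0022, -0.0008, -0.005, 0, 0.0019, -0.0007, -0.005, 0, 0.0015, -0.0005, -0.005, 0])

```text
time_s: 2.55
ee_pos: [641.2, -233.3, 193.1]
orientation: [-90.0, -0.0, -20.3]
wrist_force: [-0.3, 0.1, -0.3]
grip_width: 0.4
```

```bash
python3 - <<'E'
from h import *
a=cap('scene');b=cap('top')
def crop(c,x,y,w,h,k): return cv2.resize(c['frame'][y:y+h,x:x+w,::-1],None,fx=k,fy=k,interpolation=cv2.INTER_CUBIC)
cv2.imwrite('pics/c2.png',np.hstack([crop(a,180,180,100,100,4),crop(b,290,155,100,100,4)]))
E
```

```text
(no output)
```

View pics/c2.png

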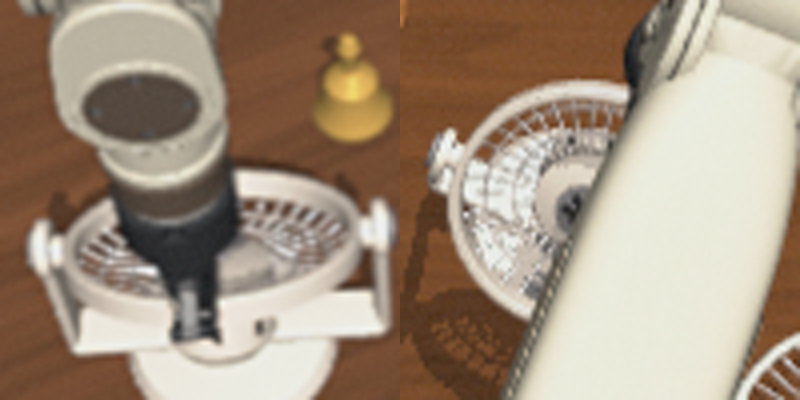

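The finger is beyond and outside the near rim, with no contact, so the tilt is less than I thought. I'll recompute it by intersecting the top-view ray through the rim with fan_rim's circle.

```bash
python3 - <<'E'
from h import *
b=cap('top'); a=cap('scene')
H=np.array([543.,-197,165]); xf=np.array([.94,-.342,0]); n=np.array([.342,.94,0])
for c,uvs in ((b,[(290+238/4,165+46/4),(290+230/4,165+58/4)]),(a,[(180+195/4,200+200/4),(180+197/4,200+190/4)])):
  for uv in uvs:
    o,d=ray(c,[uv]); d=d[0]; p=o+d*((H-o)@n)/(d@n); s=(p-H)@xf
    # points on ray within plane: vary slightly; ray is nearly in plane for top, so intersect with circle
    t=np.linspace(1100,1500,8001)[:,None] if c is b else np.linspace(800,1500,14001)[:,None]
    q=o+d/np.linalg.norm(d)*t; S=(q-H)@xf; Z=q[:,2]-165
    r=np.hypot(S,Z)-108.2; i=np.nonzero(np.diff(np.sign(r)))[0]
    for k in i: print(uv,'s',S[k].round(1),'z',(Z[k]+165).round(1),'theta',(90-np.degrees(np.arctan2(Z[k],S[k]))+np.degrees(np.arctan(6/108))).round(1),'off',((q[k]-H)@n).round(1))
E
```

```text
(347.5, 179.5) s 92.2 z 221.7 theta 61.6 off 5.2
(347.5, 179.5) s 106.0 z 143.2 theta 104.8 off -2.8
(228.75, 250.0) s 80.1 z 237.8 theta 50.9 off -4.3
(228.75, 250.0) s -24.3 z 59.6 theta 196.2 off -21.2
(229.25, 247.5) s 75.3 z 242.8 theta 47.2 off -2.2
(229.25, 247.5) s -32.3 z 61.8 theta 200.5 off -19.0
```

```bash
python3 - <<'E'
from h import *
b=cap('top'); a=cap('scene')
H=np.array([543.,-197,165]); xf=np.array([.94,-.342,0]);z=np.array([0,0,1.])
for th in (45,50,55,60):
  t=np.radians(th);xs=np.sin(t)*xf+np.cos(t)*z;zs=-np.cos(t)*xf+np.sin(t)*z
  P=[H,H+43*zs,H+108*xs+6*zs,H-108*xs+6*zs]
  print(th,'topcrop',((proj(b,P)-[290,165])*4).round().tolist(),'scenecrop',((proj(a,P)-[180,200])*4).round().tolist(),P[2].round())
E
```

```text
45 topcrop [[185.0, 173.0], [177.0, 207.0], [232.0, 81.0], [141.0, 265.0]] scenecrop [[208.0, 156.0], [202.0, 100.0], [200.0, 184.0], [214.0, 118.0]] [ 611. -222.  246.]
50 topcrop [[185.0, 173.0], [178.0, 203.0], [234.0, 73.0], [140.0, 271.0]] scenecrop [[208.0, 156.0], [202.0, 101.0], [201.0, 197.0], [213.0, 107.0]] [ 617. -224.  239.]
55 topcrop [[185.0, 173.0], [180.0, 200.0], [235.0, 67.0], [138.0, 277.0]] scenecrop [[208.0, 156.0], [202.0, 103.0], [203.0, 210.0], [211.0, 96.0]] [ 623. -226.  232.]
60 topcrop [[185.0, 173.0], [182.0, 196.0], [236.0, 62.0], [137.0, 282.0]] scenecrop [[208.0, 156.0], [202.0, 105.0], [204.0, 222.0], [210.0, 86.0]] [ 628. -228.  224.]
```

Request:
play_rows(motion=[0, 0, 0.035, 0, 0, 0, 0.03, 0, -0.0094, 0.0034, 0, 0, -0.0094, 0.0034, 0, 0, 0, 0, -0.008, 0, 0, 0, -0.005, 0, 0, 0, -0.003, 0, 0, 0, -0.003, 0, 0, 0, -0.003, 0])

```text
time_s: 3.6
ee_pos: [621.9, -226.4, 235.2]
orientation: [-90.0, 0.1, -20.3]
wrist_force: [-1.0, 0.6, 0.4]
grip_width: -0.2
```

Request:
play_rows(motion=[0, 0, -0.003, 0, 0, 0, -0.003, 0, 0, 0, -0.003, 0])

```text
time_s: 3.85
ee_pos: [622.0, -226.5, 227.0]
orientation: [-90.0, 0.0, -20.3]
wrist_force: [-0.6, -0.8, -0.3]
grip_width: 0.2
```

Request:
play_rows(motion=[0, 0, -0.003, 0, 0, 0, -0.003, 0])

```text
time_s: 4.02
ee_pos: [622.0, -226.5, 221.3]
orientation: [-90.0, -0.0, -20.3]
wrist_force: [-0.6, -0.1, -0.3]
grip_width: -0.1
```

```bash
python3 - <<'E'
from h import *
a=cap('scene');b=cap('top')
def crop(c,x,y,w,h,k): return cv2.resize(c['frame'][y:y+h,x:x+w,::-1],None,fx=k,fy=k,interpolation=cv2.INTER_CUBIC)
A=crop(a,180,190,100,80,8)
p=((proj(a,[sense()['ee_pos']])[0]-[180,190])*8).astype(int); print(p)
cv2.drawMarker(A,tuple(map(int,p)),(0,0,255),0,16,1)
cv2.imwrite('pics/c3.png',A[:600])
E
```

```text
[406 512]
```

View pics/c3.png

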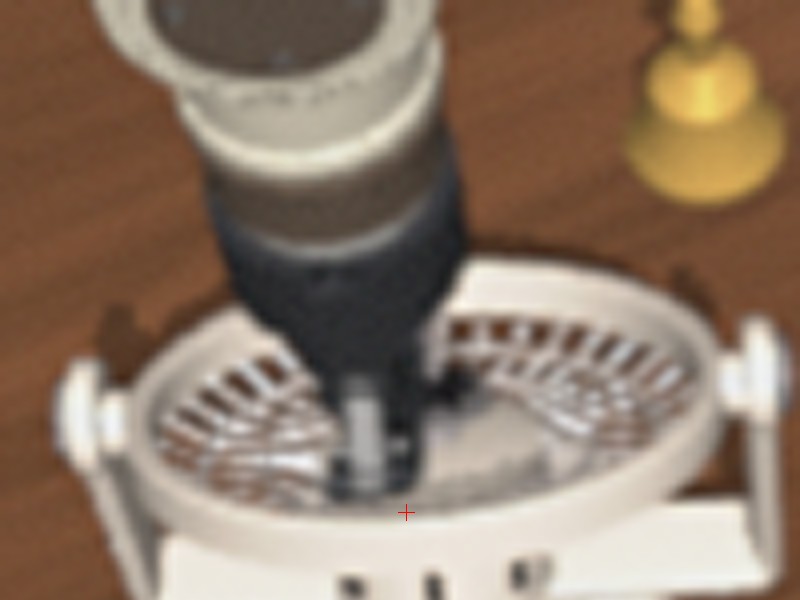

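The crop shows the finger's lower end at about (372,495). The projected TCP marker is about 4 px to its right, at (406,512), so I'm checking the calibration against the start pictures, where the gripper is clearly visible.

```bash
python3 - <<'E'
from h import *
a=cap('scene');b=cap('top')
for c,n in ((a,'s0'),(b,'t0')):
    print(n,proj(c,[[153.9,-475.7,195.6],[0,0,0],[0,0,100],[622,-226.5,221]]).round(1).tolist(), np.round(c['dist'],3), np.round(c['mtx'],1).tolist())
S=cv2.imread('pics/s0.png');T=cv2.imread('pics/t0.png')
def cr(I,c,P,w,k):
    p=proj(c,[P])[0]; x,y=(p-w/2).astype(int); x,y=max(x,0),max(y,0)
    J=cv2.resize(I[y:y+w,x:x+w],None,fx=k,fy=k,interpolation=cv2.INTER_CUBIC); q=(p-[x,y])*k
    cv2.drawMarker(J,tuple(int(v) for v in q),(0,0,255),0,16,1); return J
A=cr(S,a,[153.9,-475.7,195.6],66,6);B=cr(T,b,[153.9,-475.7,195.6],66,6)
cv2.imwrite('pics/c4.png',np.hstack([A,B]))
E
```

```text
s0 [[109.7, 176.2], [231.1, 142.8], [228.4, 124.9], [230.8, 254.2]] [-0.073  0.     0.     0.     0.   ] [[393.4, 0.0, 286.1], [0.0, 393.4, 206.7], [0.0, 0.0, 1.0]]
t0 [[422.6, 331.1], [274.3, 357.6], [273.6, 366.8], [348.3, 182.5]] [-0.045  0.     0.     0.     0.   ] [[403.9, 0.0, 280.4], [0.0, 403.9, 216.8], [0.0, 0.0, 1.0]]
```

View pics/c4.png

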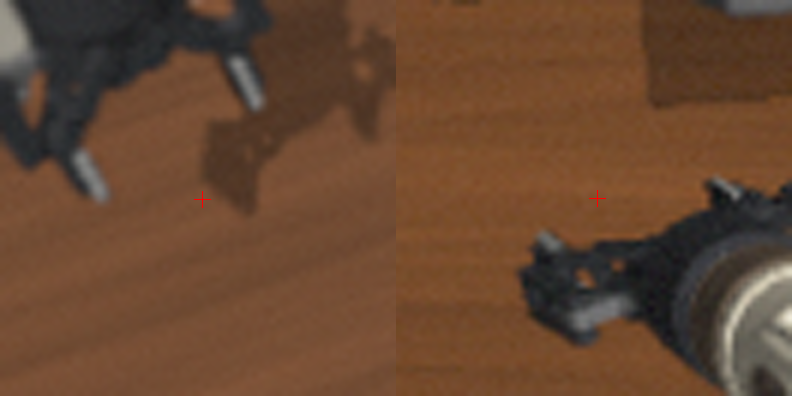

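```bash
python3 - <<'E'
from h import *
a=cap('scene');b=cap('top')
l=tri(a,(93.5,176.3),b,(441.7,328.5)); r=tri(a,(119.7,161),b,(413,337.7)); print(l,r,(l[0]+r[0])/2)
# finger tip now in scene on plane z=221 
print(onz(a,[(180+372/8,190+495/8)],221), sense()['ee_pos'])
print('base plate', onz(b,[(249,332),(301,332)],20))
E
```

```text
(array([ 173.57348947, -518.66361454,  238.82541328]), np.float64(2.833752162470913)) (array([ 144.3302873 , -428.68170691,  237.80243571]), np.float64(5.508971602385681)) [ 158.95188839 -473.67266073  238.3139245 ]
[[ 609.7474531  -234.45862963  221.        ]] [ 622.1114685  -226.46773765  221.91736544]
base plate [[ 96.84328849  93.04674368  20.        ]
 [101.0317609  -95.2107128   20.        ]]
```

Triangulated, the open pads' midpoint agrees with the TCP in xy to 5 mm but reads about 30 mm high. The fingers may still be above the rim, so I'm continuing down in small steps and watching the force.

Request:
play_rows(motion=[0, 0, -0.003, 0, 0, 0, -0.003, 0, 0, 0, 0, 0])

```text
time_s: 4.57
ee_pos: [621.6, -226.3, 214.7]
orientation: [-90.0, 0.1, -20.3]
wrist_force: [-0.4, -0.4, -0.1]
grip_width: -0.2
```

Request:
play_rows(motion=[0, 0, -0.003, 0, 0, 0, -0.003, 0, 0, 0, 0, 0])

```text
time_s: 4.82
ee_pos: [621.6, -226.3, 208.7]
orientation: [-90.0, 0.1, -20.3]
wrist_force: [0.4, -0.8, -0.4]
grip_width: -0.2
```

Request:
play_rows(motion=[0, 0, -0.003, 0, 0, 0, -0.003, 0, 0, 0, 0, 0])

```text
time_s: 5.07
ee_pos: [621.6, -226.3, 202.7]
orientation: [-90.0, 0.1, -20.3]
wrist_force: [-0.3, 0.5, -0.0]
grip_width: -0.3
```

```bash
python3 - <<'E'
from h import *
a=cap('scene');b=cap('top')
def crop(c,x,y,w,h,k): return cv2.resize(c['frame'][y:y+h,x:x+w,::-1],None,fx=k,fy=k,interpolation=cv2.INTER_CUBIC)
cv2.imwrite('pics/c5.png',np.hstack([crop(a,190,205,80,75,6)[:,:400],crop(b,300,160,66,75,6)]))
E
```

```text
(no output)
```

View pics/c5.png

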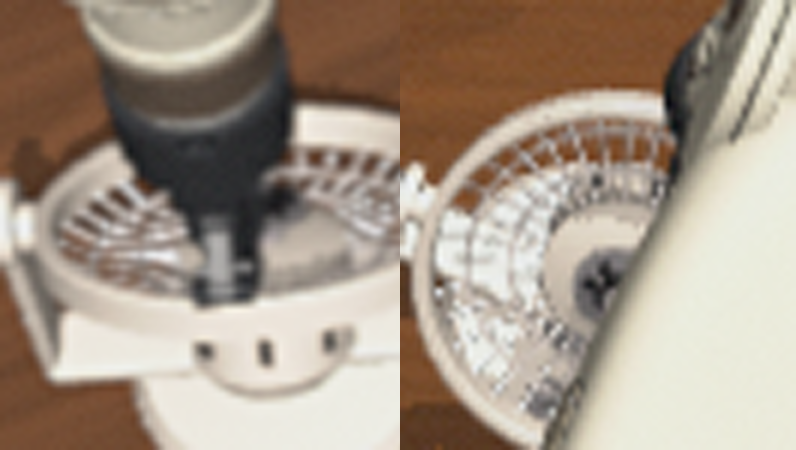

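Request:
play_rows(motion=[0, 0, -0.003, 0, 0, 0, -0.003, 0, 0, 0, 0, 0])

```text
time_s: 5.42
ee_pos: [621.6, -226.3, 196.8]
orientation: [-90.0, 0.1, -20.3]
wrist_force: [-0.3, -0.2, 0.1]
grip_width: -0.1
```

Request:
play_rows(motion=[0, 0, -0.003, 0, 0, 0, -0.003, 0, 0, 0, 0, 0])

```text
time_s: 5.67
ee_pos: [622.6, -226.6, 192.2]
orientation: [-90.0, -0.1, -20.3]
wrist_force: [0.2, 0.6, 2.0]
grip_width: -0.0
```

Request:
play_rows(motion=[0, 0, -0.003, 0, 0, 0, -0.003, 0, 0, 0, 0, 0])

```text
time_s: 5.92
ee_pos: [622.9, -226.8, 186.7]
orientation: [-90.0, -0.2, -20.3]
wrist_force: [-0.1, -0.5, 4.2]
grip_width: 0.1
```

Request:
play_rows(motion=[0.001, -0.0004, -0.003, 0, 0.001, -0.0004, -0.003, 0, 0, 0, 0, 0])

```text
time_s: 6.17
ee_pos: [625.2, -227.7, 180.9]
orientation: [-90.0, -0.2, -20.3]
wrist_force: [0.4, -1.3, 3.9]
grip_width: 0.0
```

Request:
play_rows(motion=[0.001, -0.0004, -0.003, 0, 0.001, -0.0004, -0.003, 0, 0, 0, 0, 0])

```text
time_s: 6.42
ee_pos: [627.3, -228.6, 174.9]
orientation: [-90.0, -0.2, -20.3]
wrist_force: [1.4, -0.7, 5.0]
grip_width: -0.1
```

```bash
python3 - <<'E'
from h import *
a=cap('scene')
def crop(c,x,y,w,h,k): return cv2.resize(c['frame'][y:y+h,x:x+w,::-1],None,fx=k,fy=k,interpolation=cv2.INTER_CUBIC)
S=cv2.imread('pics/s0.png')
cv2.imwrite('pics/c6.png',np.hstack([crop(a,180,205,100,70,4),cv2.resize(S[205:275,180:280],None,fx=4,fy=4,interpolation=cv2.INTER_CUBIC)]))
E
```

```text
(no output)
```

View pics/c6.png

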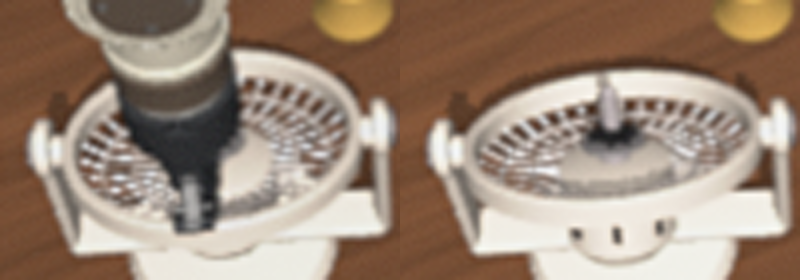

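The head is tipping: the ellipse is clearly rounder than at the start, and the finger is on the near rim. I'm continuing down until the force shows the stop.

Request:
play_rows(motion=[0.0006, -0.0002, -0.003, 0, 0.0006, -0.0002, -0.003, 0, 0, 0, 0, 0])

```text
time_s: 6.72
ee_pos: [628.6, -229.1, 168.9]
orientation: [-90.0, -0.2, -20.3]
wrist_force: [2.1, -0.6, 5.0]
grip_width: 0.1
```

Request:
play_rows(motion=[0.0004, -0.0002, -0.003, 0, 0.0004, -0.0002, -0.003, 0, 0, 0, 0, 0])

```text
time_s: 6.97
ee_pos: [629.6, -229.5, 163.0]
orientation: [-90.0, -0.3, -20.3]
wrist_force: [1.6, -0.1, 5.3]
grip_width: 0.2
```

Request:
play_rows(motion=[0, 0, -0.003, 0, 0, 0, -0.003, 0, 0, 0, 0, 0])

```text
time_s: 7.22
ee_pos: [629.6, -229.5, 157.0]
orientation: [-90.0, -0.3, -20.3]
wrist_force: [0.6, 0.0, 0.5]
grip_width: 0.0
```

Request:
play_rows(motion=[0, 0, -0.003, 0, 0, 0, -0.003, 0, 0, 0, 0, 0])

```text
time_s: 7.47
ee_pos: [628.3, -229.0, 149.3]
orientation: [-90.0, -0.0, -20.3]
wrist_force: [0.5, -1.4, 2.1]
grip_width: -0.1
```

Force dropped, so the finger slipped inside the rim. I'm lifting, moving out to 108 mm from the axis, and pressing on the rim itself.

Request:
play_rows(motion=[0, 0, 0.03, 0, 0, 0, 0.03, 0, 0.0075, -0.0027, 0, 0, 0.0075, -0.0027, 0, 0, 0, 0, -0.01, 0, 0, 0, -0.01, 0, 0, 0, -0.005, 0, 0, 0, -0.003, 0, 0, 0, 0, 0])

```text
time_s: 8.22
ee_pos: [642.0, -233.8, 179.9]
orientation: [-90.0, 0.2, -20.3]
wrist_force: [-0.8, -0.2, -0.3]
grip_width: -0.3
```

Request:
play_rows(motion=[0, 0, -0.003, 0, 0, 0, -0.003, 0, 0, 0, 0, 0])

```text
time_s: 8.47
ee_pos: [642.8, -234.2, 175.3]
orientation: [-90.0, 0.0, -20.3]
wrist_force: [0.8, -0.5, -0.7]
grip_width: -0.1
```

Request:
play_rows(motion=[0, 0, -0.003, 0, 0, 0, -0.003, 0, 0, 0, 0, 0])

```text
time_s: 8.72
ee_pos: [642.6, -234.1, 168.9]
orientation: [-90.0, 0.1, -20.3]
wrist_force: [0.3, -0.5, -0.7]
grip_width: 0.0
```

```bash
python3 - <<'E'
from h import *
print(sense()['ee_pos'],sense()['wrist_force'])
a=cap('scene');b=cap('top')
def crop(c,x,y,w,h,k): return cv2.resize(c['frame'][y:y+h,x:x+w,::-1],None,fx=k,fy=k,interpolation=cv2.INTER_CUBIC)
cv2.imwrite('pics/c7.png',crop(a,180,205,100,70,6))
E
```

```text
[ 642.64054526 -234.13250781  168.94341984] [ 0.31593474 -0.49426683 -0.70449776]
```

View pics/c7.png

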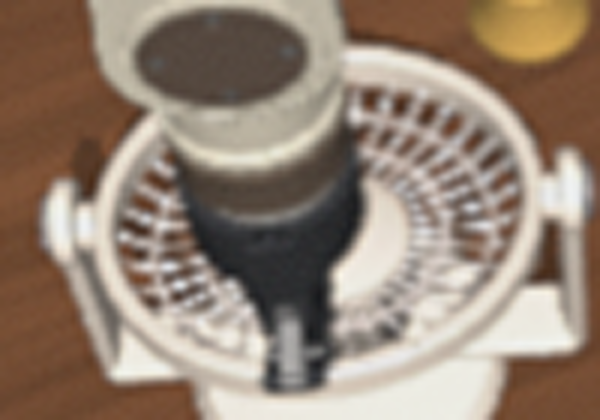

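The finger is now over the near rim and the head is nearly up, with an ellipse ratio of about 0.80 against 0.85 when fully up. I'm pressing on.

Request:
play_rows(motion=[0, 0, -0.003, 0, 0, 0, -0.003, 0, 0, 0, 0, 0])

```text
time_s: 9.07
ee_pos: [642.6, -234.1, 162.7]
orientation: [-90.0, 0.1, -20.3]
wrist_force: [0.1, 1.0, -1.0]
grip_width: -0.0
```

Request:
play_rows(motion=[0, 0, -0.003, 0, 0, 0, -0.003, 0, 0, 0, 0, 0])

```text
time_s: 9.32
ee_pos: [643.0, -234.3, 157.2]
orientation: [-90.0, -0.0, -20.3]
wrist_force: [-0.3, 1.5, 0.1]
grip_width: 0.3
```

Request:
play_rows(motion=[0, 0, -0.003, 0, 0, 0, -0.003, 0, 0, 0, 0, 0])

```text
time_s: 9.57
ee_pos: [644.0, -234.7, 152.6]
orientation: [-90.0, -0.2, -20.3]
wrist_force: [1.7, -0.6, 3.1]
grip_width: 0.4
```

Request:
play_rows(motion=[0, 0, -0.003, 0, 0, 0, -0.003, 0, 0, 0, 0, 0])

```text
time_s: 9.82
ee_pos: [645.0, -235.1, 147.1]
orientation: [-90.0, -0.3, -20.3]
wrist_force: [3.2, -1.0, 4.1]
grip_width: 0.2
```

Request:
play_rows(motion=[0, 0, -0.003, 0, 0, 0, -0.003, 0, 0, 0, 0, 0])

```text
time_s: 10.07
ee_pos: [645.0, -235.1, 141.1]
orientation: [-90.0, -0.3, -20.3]
wrist_force: [2.8, -2.0, 4.0]
grip_width: 0.1
```

Request:
play_rows(motion=[0, 0, -0.003, 0, 0, 0, -0.003, 0, 0, 0, 0, 0])

```text
time_s: 10.32
ee_pos: [645.1, -235.1, 135.4]
orientation: [-90.0, -0.3, -20.3]
wrist_force: [3.6, -1.1, 4.4]
grip_width: 0.0
```

Request:
play_rows(motion=[0, 0, -0.003, 0, 0, 0, -0.003, 0, 0, 0, 0, 0])

```text
time_s: 10.57
ee_pos: [645.4, -235.2, 135.3]
orientation: [-90.0, -0.6, -20.3]
wrist_force: [-4.1, 1.9, 24.4]
grip_width: 0.1
```

The head hit its stop: z holds at 135 and the force jumped to 24 N. The reading there is 36 mm below the rim's stated 171 mm. The cameras also showed the fingertips about 30 mm above the reported TCP, so heights will need checking by camera and by contact. I'm lifting off, going above the blade and opening.

Request:
play_rows(motion=[0, 0, 0.01, 0, 0, 0, 0.03, 0, 0, 0, 0.04, 0, -0.0122, 0.036, 0.003, -1.5, -0.0122, 0.036, 0.003, -1.5, -0.0122, 0.036, 0.003, -1.5, -0.0122, 0.036, 0.003, -1.5, -0.0122, 0.036, 0.003, -1.5, -0.0122, 0.036, 0.003, -1.5, -0.0122, 0.036, 0.003, -1.5])

```text
time_s: 11.4
ee_pos: [555.9, 19.3, 228.0]
orientation: [-90.1, 0.1, -30.9]
wrist_force: [-0.4, 0.3, -0.5]
grip_width: -0.3
```

Request:
play_rows(motion=[-0.0122, 0.036, 0, -1.5, -0.0122, 0.036, 0, -1.5, -0.0122, 0.036, 0, -1.5, -0.0122, 0.036, 0, -1.5, -0.0122, 0.036, 0, -1.5, 0, 0, 0, 0, 0, 0, 0, 0], fingers=1)

```text
time_s: 11.98
ee_pos: [495.1, 199.4, 227.9]
orientation: [-90.1, 0.0, -38.0]
wrist_force: [0.1, 0.1, -0.5]
grip_width: 83.4
```

```bash
python3 - <<'E'
from h import *
s=sense();print({k:np.round(s[k],1) for k in('q','ee_pos','orientation','wrist_force','joint_torque','grip_width')})
a=cap('scene');b=cap('top')
def crop(c,x,y,w,h,k): return cv2.resize(c['frame'][y:y+h,x:x+w,::-1],None,fx=k,fy=k,interpolation=cv2.INTER_CUBIC)
p=proj(a,[s['ee_pos']])[0];q=proj(b,[s['ee_pos']])[0];print(p,q)
A=crop(a,305,155,66,66,6);B=crop(b,190,170,66,66,6)
cv2.drawMarker(A,tuple(int(v) for v in (p-[305,155])*6),(0,0,255),0,12,1)
cv2.drawMarker(B,tuple(int(v) for v in (q-[190,170])*6),(0,0,255),0,12,1)
C=crop(a,190,200,80,40,5)[:200,:396];D=crop(b,296,175,80,50,5)[:200,:396]
cv2.imwrite('pics/c8.png',np.vstack([np.hstack([A,B]),np.hstack([C,D])]))
E
```

```text
{'q': array([ 21.9,  17.2,   9.6,  82.6,  -0. , 150. ]), 'ee_pos': array([495.1, 199.4, 227.9]), 'orientation': array([-90.1,   0. , -38. ]), 'wrist_force': array([ 0.1,  0.1, -0.5]), 'joint_torque': array([  1.4, -40.6,  25.7,   0. ,   0.2,   0.1]), 'grip_width': np.float64(83.4)}
[338.73852796 170.09950369] [212.09096744 220.03431194]
```

View pics/c8.png

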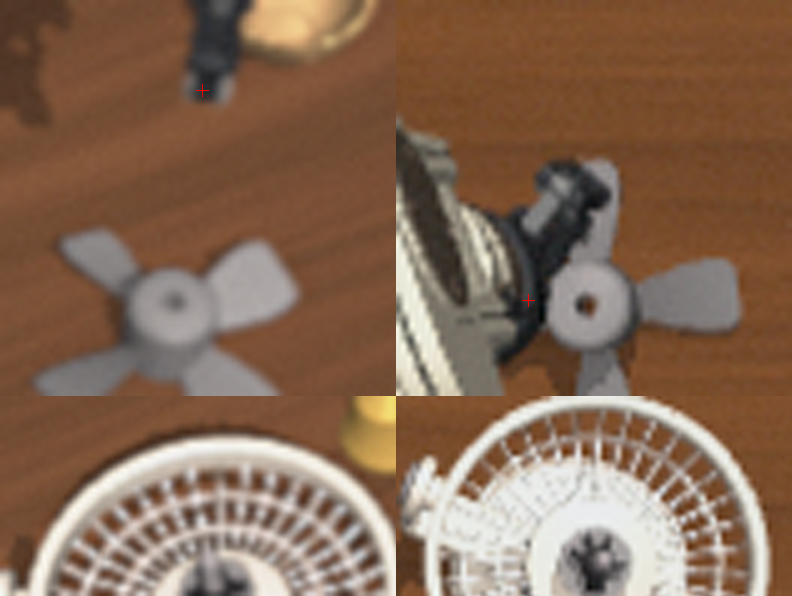

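The gripper is above the blade and open. The head now looks fully up in both views, with its rims nearly round, and the shaft is at the middle of the boss. I'm descending over the hub with jaws between the blades, watching the force.

Request:
play_rows(motion=[0.003, -0.001, -0.035, 0, 0, 0, -0.04, 0, 0, 0, -0.04, 0, 0, 0, -0.04, 0, 0, 0, -0.03, 0, 0, 0, -0.015, 0, 0, 0, 0, 0])

```text
time_s: 12.67
ee_pos: [496.2, 193.3, 24.0]
orientation: [-90.5, 0.3, -38.5]
wrist_force: [-1.6, 0.8, 0.1]
grip_width: 85.3
```

Request:
play_rows(motion=[0, 0, -0.01, 0, 0, 0, -0.005, 0, 0, 0, 0, 0])

```text
time_s: 12.92
ee_pos: [500.2, 196.2, 13.7]
orientation: [-90.0, -0.0, -38.3]
wrist_force: [0.0, 0.5, 0.3]
grip_width: 85.5
```

Request:
play_rows(motion=[0, 0, -0.005, 0, 0, 0, -0.005, 0, 0, 0, 0, 0])

```text
time_s: 13.17
ee_pos: [499.4, 196.7, 3.3]
orientation: [-90.0, 0.0, -38.3]
wrist_force: [1.0, -0.5, 0.1]
grip_width: 85.6
```

```bash
python3 - <<'E'
from h import *
s=sense();print(s['ee_pos'],s['wrist_force'])
a=cap('scene');b=cap('top')
def crop(c,x,y,w,h,k): return cv2.resize(c['frame'][y:y+h,x:x+w,::-1],None,fx=k,fy=k,interpolation=cv2.INTER_CUBIC)
cv2.imwrite('pics/c9.png',np.hstack([crop(a,300,165,66,66,6),crop(b,190,180,66,66,6)]))
E
```

```text
[499.42112204 196.73303051   3.33467511] [ 1.00526176 -0.48330341  0.14311641]
```

View pics/c9.png

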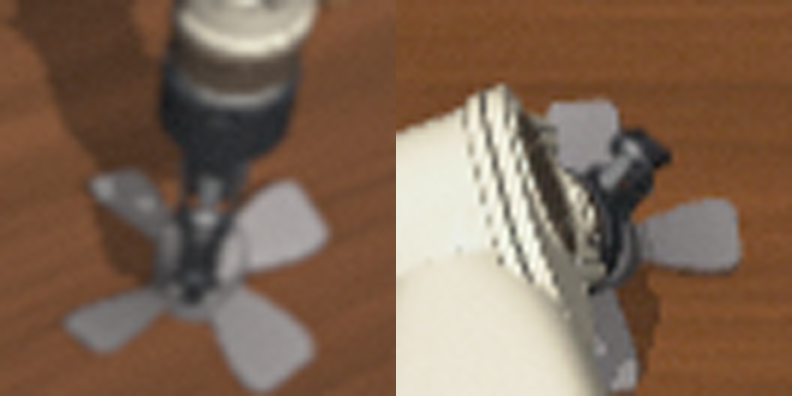

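The near finger stands in the gap in front of the hub, with its tip at scene px (332,215). I'm lowering a little more, watching the force.

```bash
python3 - <<'E'
from h import *
a=cap('scene')
for z in (0,10,20,30,40,50): print(z,proj(a,[[532.6,170.7,z],[499.4+30*.79,196.7-30*.62,z]]).round(1).tolist())
E
```

```text
0 [[330.3, 221.5], [330.7, 218.8]]
10 [[330.5, 220.0], [331.0, 217.3]]
20 [[330.8, 218.4], [331.2, 215.7]]
30 [[331.1, 216.8], [331.5, 214.1]]
40 [[331.3, 215.2], [331.8, 212.5]]
50 [[331.6, 213.6], [332.1, 210.8]]
```

Request:
play_rows(motion=[0, 0, -0.005, 0, 0, 0, -0.004, 0, 0, 0, 0, 0])

```text
time_s: 13.57
ee_pos: [498.8, 196.5, -6.3]
orientation: [-90.1, 0.0, -38.3]
wrist_force: [-0.7, -1.2, 0.1]
grip_width: 85.5
```

Request:
play_rows(motion=[0, 0, -0.003, 0, 0, 0, 0, 0, 0, 0, 0, 0, 0, 0, 0, 0, 0, 0, 0, 0, 0, 0, 0, 0, 0, 0, 0, 0], fingers=0.5, squeeze=25)

```text
time_s: 14.15
ee_pos: [499.5, 196.8, -8.3]
orientation: [-90.0, 0.0, -38.3]
wrist_force: [-1.2, -0.2, 0.1]
grip_width: 54.3
```

The fingers stopped on the hub at 54 mm, which centres it along the jaws. I'm opening, turning 90° and gripping again to centre it the other way.

Request:
play_rows(motion=[0, 0, 0, 0, 0, 0, 0, 0, 0, 0, 0, 0, 0, 0, 0.02, 0, 0, 0, 0, 6.0, 0, 0, 0, 7.0, 0, 0, 0, 7.0, 0, 0, 0, 7.0, 0, 0, 0, 7.0, 0, 0, 0, 7.0], fingers=1)

```text
time_s: 14.98
ee_pos: [499.6, 196.7, 11.7]
orientation: [-90.0, -0.0, 3.1]
wrist_force: [-0.7, 0.6, 0.5]
grip_width: 85.4
```

Request:
play_rows(motion=[0, 0, 0, 7.0, 0, 0, 0, 7.0, 0, 0, 0, 7.0, 0, 0, 0, 7.0, 0, 0, 0, 7.0, 0, 0, 0, 7.0, 0, 0, 0, 7.0, 0, 0, -0.01, 0, 0, 0, -0.01, 0, 0, 0, 0, 0])

```text
time_s: 15.82
ee_pos: [497.5, 195.9, -11.1]
orientation: [-89.9, 0.2, 51.6]
wrist_force: [-1.4, -0.5, -0.9]
grip_width: 85.7
```

Request:
play_rows(motion=[0, 0, 0, 0, 0, 0, 0, 0, 0, 0, 0, 0, 0, 0, 0, 0, 0, 0, 0, 0, 0, 0, 0, 0, 0, 0, 0, 0], fingers=0.5, squeeze=40)

```text
time_s: 16.4
ee_pos: [500.0, 196.9, -7.9]
orientation: [-90.0, -0.1, 51.7]
wrist_force: [-0.3, -0.1, 2.8]
grip_width: 54.4
```

Request:
play_rows(motion=[0, 0, 0.01, 0, 0, 0, 0.03, 0, 0, 0, 0.04, 0, 0, 0, 0.04, -5, 0, 0, 0.04, -7, 0, 0, 0.04, -7, 0, 0, 0.04, -7, 0, 0, 0, -7, 0, 0, 0, 0, 0, 0, 0, 0])

```text
time_s: 17.23
ee_pos: [499.0, 196.6, 231.5]
orientation: [-90.0, 0.0, 18.9]
wrist_force: [-0.3, -0.1, -1.5]
grip_width: 54.0
```

```bash
python3 - <<'E'
from h import *
s=sense();print(s['ee_pos'],s['wrist_force'],s['grip_width'],s['orientation'])
a=cap('scene');b=cap('top')
f=b['frame'].astype(int)
sub=f[195:222,322:350]; g=sub.sum(2)/3
d=(g<110)&((sub.max(2)-sub.min(2))<40)
for th in (90,110,130):
    d=((g<th)&((sub.max(2)-sub.min(2))<40)).astype(np.uint8)
    n,l,st,ce=cv2.connectedComponentsWithStats(d); i=1+st[1:,4].argmax(); print(th,st[i],ce[i]+[322,195])
print(g.astype(int)[3:22,4:24])
# rim: white mask; radial outer edge profile from approx centre excluding knobs
cx,cy=335.5,207.5; pts=[]
w=((f.min(2)>135)&((f.max(2)-f.min(2))<50))
w=f.min(2)
for an in np.arange(0,360,4):
    if min(abs((an-20+90)%180-90),180)<22: continue
    u=np.array([np.cos(np.radians(an)),np.sin(np.radians(an))])
    rr=np.arange(30,46,.25); v=np.array([cv2.getRectSubPix(w.astype(np.float32),(1,1),(float(cx+r*u[0]),float(cy+r*u[1])))[0,0] for r in rr])
    i=np.nonzero(v>120)[0]
    if len(i): pts.append([cx+rr[i[-1]]*u[0],cy+rr[i[-1]]*u[1]])
e=cv2.fitEllipse(np.array(pts,np.float32));print('rim',e)
for z in (171,160,151): print(z,onz(b,[e[0]],z))
print('boss z175',onz(b,[(335.6,207.8)],175),'bore->',onz(b,[(221.8,220.7)],46))
E
```

```text
[499.02648317 196.57032012 231.45271367] [-0.2962345  -0.14106808 -1.48043074] 54.01737981161878 [-9.00000869e+01  3.81531712e-02  1.88998960e+01]
90 [ 9  8 10 11 47] [335.23404255 208.53191489]
110 [ 9  8 11 12 63] [335.26984127 208.50793651]
130 [ 8  7 12 14 88] [335.11363636 208.69318182]
[[214 226 234 235 235 236 235 235 234 234 235 236 236 234 234 234 233 233
  232 203]
 [226 233 233 235 235 235 236 235 235 235 235 236 235 235 235 234 234 232
  218 221]
 [233 233 235 235 235 235 234 235 236 235 229 235 234 234 236 234 234 233
  230 231]
 [233 234 234 235 234 233 217 217 196 192 186 196 211 228 235 234 233 232
  233 230]
 [232 234 234 233 232 215 176 169 127 159 161 159 153 188 220 233 233 233
  233 232]
 [233 234 234 233 213 173 157 116  71 126 160 132  90 145 182 220 232 232
  232 231]
 [232 233 233 202 176 163 157 105  51 108 139  87  71 155 163 181 219 231
  232 231]
 [233 233 230 152 156 107 140 126  71  73  81  71  80 160 163 163 187 233
  232 231]
 [232 233 222 155 130  54  84  90  60  70 118 153 139 129 160 163 170 217
  231 231]
 [233 231 191 157 117  97  60  51  58  89 
[... 468 characters left out ...]
 [229 186 189 177 153 160 146 111  20  32  36  71 160 159 160 178 228 228
  228 229]
 [228 187 185 187 176 173 164 112 103 104 104 118 160 160 171 187 229 227
  228 226]
 [229 222 188 188 187 184 176 151 117 125 132 158 168 176 177 189 229 228
  228 225]
 [230 228 187 185 186 186 185 179 168 170 173 178 176 179 183 220 227 227
  225 203]]
rim ((335.6850891113281, 207.98121643066406), (68.69155883789062, 69.1368408203125), 135.8275146484375)
171 [[ 543.72847216 -194.06792109  171.        ]]
160 [[ 544.37665238 -195.46439971  160.        ]]
151 [[ 544.90698165 -196.60697314  151.        ]]
boss z175 [[ 544.07878312 -193.27400615  175.        ]] bore-> [[497.62798519 197.01327466  46.        ]]
```

The rim now fits an almost perfect circle (68.7 x 69.1 px, 225 mm), so the head is straight up, with its centre at about (545,-194) after a 2 mm bias correction. The wide spline shows at about 180° world. With the blade arms 45° from the jaws, keying should come at tool yaw 45, 135, 225 or -45. I'm carrying the blade over and lowering it.

Request:
play_rows(motion=[0.0046, -0.039, 0, 0.6, 0.0046, -0.039, 0, 0.6, 0.0046, -0.039, 0, 0.6, 0.0046, -0.039, 0, 0.6, 0.0046, -0.039, 0, 0.6, 0.0046, -0.039, 0, 0.6, 0.0046, -0.039, 0, 0.6, 0.0046, -0.039, 0, 0.6, 0.0046, -0.039, 0, 0.6, 0.0046, -0.039, 0, 0.6])

```text
time_s: 18.17
ee_pos: [544.2, -194.8, 229.4]
orientation: [-89.8, 0.2, 24.9]
wrist_force: [1.1, 0.5, -1.4]
grip_width: 53.7
```

Request:
play_rows(motion=[0, -0.0005, 0, 0, 0, 0, 0, 0, 0, 0, 0, 0])

```text
time_s: 18.42
ee_pos: [544.5, -193.4, 229.6]
orientation: [-89.8, 0.2, 24.7]
wrist_force: [0.5, 0.5, -0.6]
grip_width: 53.9
```

Request:
play_rows(motion=[0, 0, -0.01, 0, 0, 0, -0.01, 0, 0, 0, -0.005, 0, 0, 0, -0.004, 0, 0, 0, -0.003, 0, 0, 0, 0, 0])

```text
time_s: 18.92
ee_pos: [545.1, -193.0, 198.7]
orientation: [-89.9, 0.1, 24.8]
wrist_force: [-0.4, 0.4, -0.4]
grip_width: 53.9
```

Request:
play_rows(motion=[0, 0, -0.003, 0, 0, 0, -0.003, 0, 0, 0, 0, 0])

```text
time_s: 19.17
ee_pos: [545.4, -193.7, 193.2]
orientation: [-90.0, 0.0, 24.7]
wrist_force: [-0.6, -0.1, -1.2]
grip_width: 53.8
```

Request:
play_rows(motion=[0, 0, -0.003, 0, 0, 0, -0.003, 0, 0, 0, 0, 0])

```text
time_s: 19.42
ee_pos: [545.2, -193.7, 186.9]
orientation: [-90.0, 0.0, 24.7]
wrist_force: [0.6, -0.4, -0.9]
grip_width: 54.0
```

Request:
play_rows(motion=[0, 0, -0.005, 0, 0, 0, -0.005, 0, 0, 0, 0, 0])

```text
time_s: 19.67
ee_pos: [544.3, -194.0, 176.8]
orientation: [-90.0, 0.1, 24.7]
wrist_force: [-2.3, -1.9, -1.1]
grip_width: 53.9
```

Request:
play_rows(motion=[0, 0, -0.003, 0, 0, 0, -0.003, 0, 0, 0, 0, 0])

```text
time_s: 19.92
ee_pos: [544.5, -194.1, 170.8]
orientation: [-90.0, 0.1, 24.7]
wrist_force: [-5.3, -2.0, -0.9]
grip_width: 53.9
```

Request:
play_rows(motion=[0, 0, -0.002, 0, 0, 0, -0.002, 0, 0, 0, 0, 0])

```text
time_s: 20.17
ee_pos: [544.5, -194.2, 167.2]
orientation: [-90.0, 0.1, 24.7]
wrist_force: [-4.9, -2.1, 0.5]
grip_width: 54.0
```

The blade is on the shaft and resting on the boss at reading 167, as expected. I'm relieving the side force, pressing lightly and turning through the first window.

Request:
play_rows(motion=[-0.0015, -0.0007, -0.001, 0, 0, 0, -0.001, 0, 0, 0, 0, 3, 0, 0, 0, 3, 0, 0, 0, 3, 0, 0, 0, 2, 0, 0, 0, 0, 0])

```text
invalid input at $.motion: expected a multiple of 4 numbers
```

Request:
play_rows(motion=[0, 0, 0, 2, 0, 0, 0, 2, 0, 0, 0, 2, 0, 0, 0, 2, 0, 0, 0, 0])

```text
time_s: 20.58
ee_pos: [544.3, -193.8, 167.1]
orientation: [-89.9, 0.1, 32.8]
wrist_force: [-5.1, -2.2, -0.2]
grip_width: 53.9
```

Request:
play_rows(motion=[0, 0, 0, 2, 0, 0, 0, 2, 0, 0, 0, 2, 0, 0, 0, 2, 0, 0, 0, 0])

```text
time_s: 21.0
ee_pos: [544.4, -193.9, 167.1]
orientation: [-89.9, 0.1, 40.8]
wrist_force: [-5.6, -1.5, -0.0]
grip_width: 54.0
```

Request:
play_rows(motion=[0, 0, 0, 2, 0, 0, 0, 2, 0, 0, 0, 2, 0, 0, 0, 2, 0, 0, 0, 0])

```text
time_s: 21.42
ee_pos: [544.5, -194.0, 167.1]
orientation: [-89.9, 0.1, 48.8]
wrist_force: [-5.5, -0.9, 0.1]
grip_width: 53.5
```

Request:
play_rows(motion=[-0.0015, -0.0004, -0.0015, 0, 0, 0, -0.0015, 0, 0, 0, 0, 0])

```text
time_s: 21.67
ee_pos: [544.8, -194.3, 166.8]
orientation: [-90.2, -0.1, 48.7]
wrist_force: [-4.7, 0.2, 9.0]
grip_width: 53.7
```

Request:
play_rows(motion=[0, 0, 0, 2, 0, 0, 0, 2, 0, 0, 0, 2, 0, 0, 0, 2, 0, 0, 0, 0])

```text
time_s: 22.08
ee_pos: [544.7, -194.1, 166.7]
orientation: [-90.2, -0.1, 56.8]
wrist_force: [-4.8, 0.4, 9.5]
grip_width: 53.9
```

Request:
play_rows(motion=[0, 0, 0, 2, 0, 0, 0, 2, 0, 0, 0, 2, 0, 0, 0, 2, 0, 0, 0, 0])

```text
time_s: 22.5
ee_pos: [544.7, -194.0, 166.7]
orientation: [-90.2, -0.1, 64.8]
wrist_force: [-5.2, 0.8, 8.9]
grip_width: 53.6
```

Request:
play_rows(motion=[-0.0015, 0, 0.001, 5, 0, 0, 0, 6, 0, 0, 0, 6, 0, 0, 0, 6, 0, 0, 0, 6, 0, 0, 0, 6, 0, 0, 0, 6, 0, 0, 0, 6, 0, 0, 0, 3, 0, 0, 0, 0])

```text
time_s: 23.33
ee_pos: [544.3, -193.9, 166.9]
orientation: [-90.2, 0.1, 114.8]
wrist_force: [-0.2, -0.3, 3.9]
grip_width: 53.8
```

Request:
play_rows(motion=[0, 0, 0, 2.5, 0, 0, 0, 2.5, 0, 0, 0, 2.5, 0, 0, 0, 2.5, 0, 0, 0, 0])

```text
time_s: 23.75
ee_pos: [544.3, -193.8, 166.9]
orientation: [-90.2, 0.1, 124.7]
wrist_force: [-0.7, 0.2, 4.8]
grip_width: 53.7
```

Request:
play_rows(motion=[0, 0, 0, 2.5, 0, 0, 0, 2.5, 0, 0, 0, 2.5, 0, 0, 0, 2.5, 0, 0, 0, 0])

```text
time_s: 24.17
ee_pos: [544.1, -193.8, 166.9]
orientation: [-90.2, 0.1, 134.7]
wrist_force: [-0.3, 1.0, 6.0]
grip_width: 53.8
```

Request:
play_rows(motion=[0, 0, 0, 2.5, 0, 0, 0, 2.5, 0, 0, 0, 2.5, 0, 0, 0, 2.5, 0, 0, 0, 0])

```text
time_s: 24.58
ee_pos: [544.2, -193.9, 166.9]
orientation: [-90.1, 0.2, 144.7]
wrist_force: [-1.0, -0.4, 5.6]
grip_width: 54.1
```

Request:
play_rows(motion=[0, 0, 0, 2.5, 0, 0, 0, 2.5, 0, 0, 0, 2.5, 0, 0, 0, 0])

```text
time_s: 24.92
ee_pos: [544.3, -194.0, 166.9]
orientation: [-90.1, 0.2, 152.2]
wrist_force: [-0.3, 1.0, 5.2]
grip_width: 53.8
```

Request:
play_rows(motion=[0, 0, 0, 6, 0, 0, 0, 6, 0, 0, 0, 6, 0, 0, 0, 6, 0, 0, 0, 6, 0, 0, 0, 6, 0, 0, 0, 6, 0, 0, 0, 6, 0, 0, 0, 4, 0, 0, 0, 0])

```text
time_s: 25.75
ee_pos: [544.2, -194.1, 167.0]
orientation: [-89.9, 0.2, -155.7]
wrist_force: [0.3, 0.4, 5.0]
grip_width: 54.2
```

Request:
play_rows(motion=[0, 0, 0, 2.5, 0, 0, 0, 2.5, 0, 0, 0, 2.5, 0, 0, 0, 2.5, 0, 0, 0, 0])

```text
time_s: 26.17
ee_pos: [544.2, -193.9, 167.0]
orientation: [-89.9, 0.2, -145.8]
wrist_force: [-1.8, 0.2, 6.2]
grip_width: 53.9
```

Request:
play_rows(motion=[0, 0, 0, 2.5, 0, 0, 0, 2.5, 0, 0, 0, 2.5, 0, 0, 0, 2.5, 0, 0, 0, 0])

```text
time_s: 26.58
ee_pos: [544.2, -193.9, 166.9]
orientation: [-89.8, 0.2, -135.8]
wrist_force: [-0.9, 0.2, 5.2]
grip_width: 53.7
```

Request:
play_rows(motion=[0, 0, 0, 2.5, 0, 0, 0, 2.5, 0, 0, 0, 2.5, 0, 0, 0, 2.5, 0, 0, 0, 0])

```text
time_s: 27.0
ee_pos: [544.4, -194.1, 166.9]
orientation: [-89.8, 0.1, -125.8]
wrist_force: [-0.5, -0.1, 6.3]
grip_width: 53.6
```

Request:
play_rows(motion=[0, 0, 0, -6, 0, 0, 0, -7, 0, 0, 0, -7, 0, 0, 0, -7, 0, 0, 0, -7, 0, 0, 0, -7, 0, 0, 0, -7, 0, 0, 0, -7, 0, 0, 0, -7, 0, 0, 0, -7])

```text
time_s: 27.83
ee_pos: [544.3, -194.5, 167.0]
orientation: [-90.0, 0.3, 164.8]
wrist_force: [-0.3, -0.6, 4.3]
grip_width: 53.9
```

Request:
play_rows(motion=[0, 0, 0, -7, 0, 0, 0, -7, 0, 0, 0, -7, 0, 0, 0, -7, 0, 0, 0, -7, 0, 0, 0, -7, 0, 0, 0, -7, 0, 0, 0, -7, 0, 0, 0, -7, 0, 0, 0, -7])

```text
time_s: 28.67
ee_pos: [544.5, -194.5, 167.0]
orientation: [-90.3, 0.1, 94.8]
wrist_force: [0.1, -0.4, 6.4]
grip_width: 53.9
```

Request:
play_rows(motion=[0, 0, 0, -7, 0, 0, 0, -7, 0, 0, 0, -7, 0, 0, 0, -7, 0, 0, 0, -5, 0, 0, 0, 0])

```text
time_s: 29.17
ee_pos: [544.3, -194.2, 166.8]
orientation: [-90.2, -0.1, 62.0]
wrist_force: [-0.4, -0.2, 5.1]
grip_width: 53.6
```

Request:
play_rows(motion=[0, 0, 0, -2.5, 0, 0, 0, -2.5, 0, 0, 0, -2.5, 0, 0, 0, -2.5, 0, 0, 0, -2.5, 0, 0, 0, 0])

```text
time_s: 29.67
ee_pos: [544.4, -194.5, 166.9]
orientation: [-90.2, -0.1, 49.6]
wrist_force: [-0.2, -0.5, 5.6]
grip_width: 54.0
```

Request:
play_rows(motion=[0, 0, 0, -2.5, 0, 0, 0, -2.5, 0, 0, 0, -2.5, 0, 0, 0, -2.5, 0, 0, 0, -2.5, 0, 0, 0, -2.5, 0, 0, 0, 0])

```text
time_s: 30.25
ee_pos: [544.3, -194.6, 167.0]
orientation: [-90.2, -0.2, 34.6]
wrist_force: [0.6, -1.1, 5.5]
grip_width: 53.7
```

Now the last window, around -45.

Request:
play_rows(motion=[0, 0, 0, -6, 0, 0, 0, -6, 0, 0, 0, -6, 0, 0, 0, -6, 0, 0, 0, -6, 0, 0, 0, -6, 0, 0, 0, -6, 0, 0, 0, -6, 0, 0, 0, -6, 0, 0, 0, 0])

```text
time_s: 31.08
ee_pos: [544.1, -194.6, 167.0]
orientation: [-90.0, -0.2, -19.5]
wrist_force: [-0.9, -0.5, 6.3]
grip_width: 53.9
```

Request:
play_rows(motion=[0, 0, 0, -2.5, 0, 0, 0, -2.5, 0, 0, 0, -2.5, 0, 0, 0, -2.5, 0, 0, 0, -2.5, 0, 0, 0, 0])

```text
time_s: 31.58
ee_pos: [544.3, -194.2, 166.8]
orientation: [-89.9, -0.2, -31.9]
wrist_force: [0.4, -0.1, 5.9]
grip_width: 53.8
```

Request:
play_rows(motion=[0, 0, 0, -2.5, 0, 0, 0, -2.5, 0, 0, 0, -2.5, 0, 0, 0, -2.5, 0, 0, 0, -2.5, 0, 0, 0, 0])

```text
time_s: 32.08
ee_pos: [542.9, -193.8, 164.8]
orientation: [-90.0, 0.0, -44.3]
wrist_force: [1.1, -0.6, -1.5]
grip_width: 54.2
```

Request:
play_rows(motion=[0, 0, 0, -2.5, 0, 0, 0, -2.5, 0, 0, 0, -2.5, 0, 0, 0, -2.5, 0, 0, 0, -2.5, 0, 0, 0, 0])

```text
time_s: 32.58
ee_pos: [543.2, -194.3, 165.1]
orientation: [-90.0, -0.0, -56.8]
wrist_force: [1.0, -1.1, -1.6]
grip_width: 53.9
```

Keyed: z dropped and the press force vanished at yaw -44. Now pushing down to home, expected at a reading of about 157.

Request:
play_rows(motion=[0, 0, -0.002, 0, 0, 0, -0.002, 0, 0, 0, -0.001, 0, 0, 0, 0, 0])

```text
time_s: 32.92
ee_pos: [543.3, -194.4, 160.9]
orientation: [-89.9, -0.1, -56.7]
wrist_force: [2.3, -1.5, 1.7]
grip_width: 53.7
```

Request:
play_rows(motion=[0, 0, -0.0015, 0, 0, 0, -0.0015, 0, 0, 0, 0, 0])

```text
time_s: 33.17
ee_pos: [543.3, -194.5, 158.7]
orientation: [-89.9, -0.1, -56.8]
wrist_force: [1.0, -0.7, 5.5]
grip_width: 53.7
```

Request:
play_rows(motion=[0, 0, -0.0015, 0, 0, 0, -0.001, 0, 0, 0, 0, 0])

```text
time_s: 33.42
ee_pos: [543.6, -194.4, 157.0]
orientation: [-89.9, -0.1, -56.8]
wrist_force: [0.3, 0.4, 9.2]
grip_width: 53.9
```

Request:
play_rows(motion=[0, 0, -0.0015, 0, 0, 0, -0.001, 0, 0, 0, 0, 0], squeeze=60)

```text
time_s: 33.67
ee_pos: [543.8, -194.4, 157.0]
orientation: [-89.8, -0.2, -56.8]
wrist_force: [-2.6, 0.5, 19.1]
grip_width: 53.4
```

Request:
play_rows(motion=[0, 0, -0.0015, 0, 0, 0, -0.001, 0, 0, 0, 0, 0])

```text
time_s: 33.92
ee_pos: [544.0, -194.4, 156.9]
orientation: [-89.7, -0.3, -56.8]
wrist_force: [-6.5, 2.2, 29.0]
grip_width: 53.7
```

Request:
play_rows(motion=[0, 0, -0.001, 0, 0, 0, 0, 0])

```text
time_s: 34.08
ee_pos: [544.0, -194.3, 156.8]
orientation: [-89.7, -0.4, -56.8]
wrist_force: [-8.8, 2.7, 33.3]
grip_width: 53.1
```

It stops hard at 157, exactly 10 mm below the unkeyed rest, under 33 N: fully home. Relieving the load and then opening.

Request:
play_rows(motion=[0, 0, 0.004, 0, 0, 0, 0.004, 0, 0, 0, 0.003, 0, 0, 0, 0, 0])

```text
time_s: 34.42
ee_pos: [543.0, -194.5, 159.3]
orientation: [-90.0, -0.0, -56.8]
wrist_force: [3.6, -1.7, 0.3]
grip_width: 53.2
```

Request:
play_rows(motion=[0, 0, 0, 0, 0, 0, 0, 0, 0, 0, 0, 0, 0, 0, 0, 0, 0, 0, 0, 0, 0, 0, 0, 0], fingers=1)

```text
time_s: 34.92
ee_pos: [542.3, -193.9, 160.0]
orientation: [-90.0, 0.0, -56.8]
wrist_force: [0.3, -0.7, 0.8]
grip_width: 85.1
```

Request:
play_rows(motion=[0, 0, 0.01, 0, 0, 0, 0.02, 0, 0, 0, 0.035, 0, 0, 0, 0.035, 0, 0, 0, 0, 0, 0, 0, 0, 0])

```text
time_s: 35.42
ee_pos: [544.3, -194.7, 264.0]
orientation: [-89.7, -0.3, -56.8]
wrist_force: [1.4, -0.3, -0.1]
grip_width: 85.4
```

Reading rose about 2 mm while unloading. To be sure, I'm pressing the nose with shut fingers; home should read about 175, by the rim reference.

Request:
play_rows(motion=[0, 0, 0, 0, 0, 0, -0.03, 0, 0, 0, -0.03, 0, 0, 0, -0.01, 0, 0, 0, -0.005, 0, 0, 0, 0, 0, 0, 0, 0, 0], fingers=0)

```text
time_s: 36.0
ee_pos: [542.9, -194.3, 185.8]
orientation: [-90.0, -0.0, -56.8]
wrist_force: [0.1, 0.4, -0.1]
grip_width: 0.8
```

Request:
play_rows(motion=[0, 0, -0.004, 0, 0, 0, -0.003, 0, 0, 0, 0, 0])

```text
time_s: 36.25
ee_pos: [543.1, -194.3, 178.6]
orientation: [-89.9, -0.1, -56.8]
wrist_force: [-0.4, -0.2, 0.3]
grip_width: -0.5
```

Request:
play_rows(motion=[0, 0, -0.003, 0, 0, 0, -0.002, 0, 0, 0, 0, 0])

```text
time_s: 36.5
ee_pos: [544.3, -194.7, 175.3]
orientation: [-89.8, -0.2, -56.8]
wrist_force: [2.2, -0.6, 6.3]
grip_width: 0.0
```

Request:
play_rows(motion=[0, 0, -0.002, 0, 0, 0, -0.002, 0, 0, 0, 0, 0])

```text
time_s: 36.75
ee_pos: [544.8, -194.9, 175.0]
orientation: [-89.7, -0.4, -56.8]
wrist_force: [-3.1, 0.9, 21.2]
grip_width: -0.1
```

Contact at 175 and rigid to 21 N, so it's home. I'm lifting clear, moving aside and taking the final look.

Request:
play_rows(motion=[0, 0, 0.01, 0, 0, 0, 0.03, 0, 0, 0, 0.04, 0, 0, 0, 0.03, 0, -0.01, 0.038, 0, 0, -0.01, 0.038, 0, 0, -0.01, 0.038, 0, 0, -0.01, 0.038, 0, 0, -0.01, 0.038, 0, 0, -0.01, 0.038, 0, 0])

```text
time_s: 37.58
ee_pos: [481.5, 35.3, 278.9]
orientation: [-90.0, 0.0, -56.8]
wrist_force: [0.4, 0.1, -0.3]
grip_width: 0.0
```

Request:
play_rows(motion=[-0.01, 0.038, 0, 0, -0.01, 0.038, 0, 0, 0, 0, 0, 0, 0, 0, 0, 0])

```text
time_s: 37.92
ee_pos: [461.7, 111.7, 279.0]
orientation: [-90.0, -0.0, -56.5]
wrist_force: [0.4, 0.2, 0.6]
grip_width: 0.1
```

```bash
python3 - <<'E'
from h import *
s=sense();print(s['ee_pos'],s['time_s'])
a=cap('scene');b=cap('top')
def crop(c,x,y,w,h,k): return cv2.resize(c['frame'][y:y+h,x:x+w,::-1],None,fx=k,fy=k,interpolation=cv2.INTER_CUBIC)
U=np.hstack([crop(a,185,195,100,75,4),crop(b,287,165,100,75,4)])
L=np.hstack([crop(a,80,140,320,210,1.25),crop(b,60,90,440,290,400/440)])
h=min(L.shape[0],290)
cv2.imwrite('pics/c10.png',np.vstack([U,L[:264,:800]]) if a is None else np.vstack([U,crop(b,60,90,440,290,800/440)[:290]]))
f=b['frame'].astype(int);w=f.min(2);cx,cy=335.5,207.5;pts=[]
for an in np.arange(0,360,4):
    if min(abs((an-20+90)%180-90),180)<22: continue
    u=np.array([np.cos(np.radians(an)),np.sin(np.radians(an))]); rr=np.arange(30,46,.25)
    v=np.array([w[int(round(cy+r*u[1])),int(round(cx+r*u[0]))] for r in rr]); i=np.nonzero(v>120)[0]
    if len(i): pts.append(np.array([cx,cy])+rr[i[-1]]*u)
print(cv2.fitEllipse(np.array(pts,np.float32)))
E
```

```text
[461.74418475 111.70537586 278.97891199] 37.9167Traceback (most recent call last):
  File "<stdin>", line 6, in <module>
    return _nx.concatenate(arrs, 1, dtype=dtype, casting=casting)
           ~~~~~~~~~~~~~~~^^^^^^^^^^^^^^^^^^^^^^^^^^^^^^^^^^^^^^^
ValueError: all the input array dimensions except for the concatenation axis must match exactly, but along dimension 0, the array at index 0 has size 262 and the array at index 1 has size 264
```

```bash
python3 - <<'E'
from h import *
a=cap('scene');b=cap('top')
def crop(c,x,y,w,h,k): return cv2.resize(c['frame'][y:y+h,x:x+w,::-1],None,fx=k,fy=k,interpolation=cv2.INTER_CUBIC)
U=np.hstack([crop(a,185,195,100,75,4),crop(b,287,165,100,75,4)])
cv2.imwrite('pics/c10.png',np.vstack([U,crop(b,60,130,440,160,800/440)[:290]]))
f=b['frame'].astype(int);w=f.min(2);cx,cy=335.5,207.5;pts=[]
for an in np.arange(0,360,4):
    if min(abs((an-20+90)%180-90),180)<22: continue
    u=np.array([np.cos(np.radians(an)),np.sin(np.radians(an))]); rr=np.arange(30,46,.25)
    v=np.array([w[int(round(cy+r*u[1])),int(round(cx+r*u[0]))] for r in rr]); i=np.nonzero(v>120)[0]
    if len(i): pts.append(np.array([cx,cy])+rr[i[-1]]*u)
print(cv2.fitEllipse(np.array(pts,np.float32)))
E
```

```text
((335.67706298828125, 207.8808135986328), (68.460205078125, 69.29277038574219), 138.86036682128906)
```

View pics/c10.png

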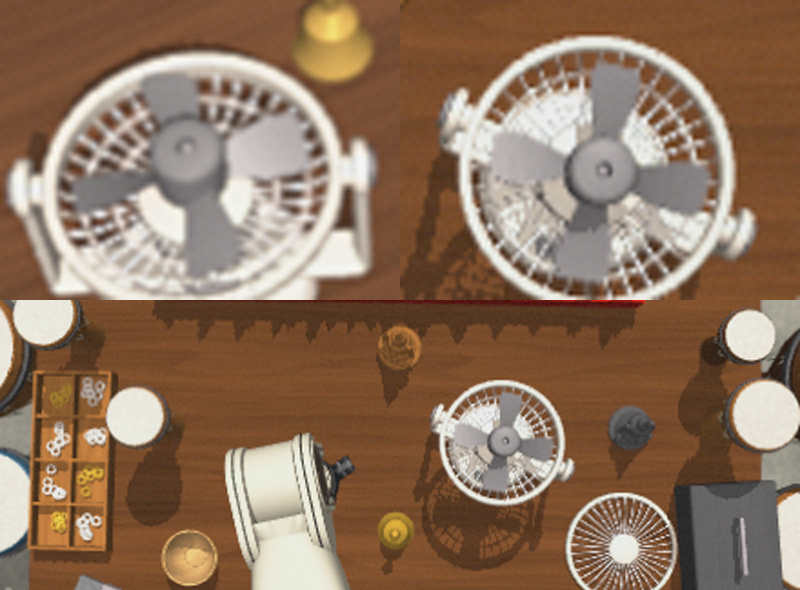

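The blade sits level and centred in the upright head, with the shaft's tip visible inside the bore. The goods and the grille are where they were, and the arm is clear.

```bash
python3 -c "
from h import *
print(sign_off())"
```

```text
the job is handed in; nothing more can be done
None
```

The fan is back together and handed in at about 38 s of the 72 s allowed. I tipped the head up to its stop and set the blade on the shaft nose up. Turning it found the splines on the fourth of four possible positions, and I then pushed it home and let go.

**Last checks**
- **Head upright:** the rim fits a near circle in the top view (68.5 x 69.3 px), and its centre had not moved since before the blade went on.
- **Blade home:** under up to 33 N it stopped hard exactly 10 mm below where it first rested on the boss. A second press on the nose with shut fingers was rigid at 21 N, at the height expected for fully home.
- **Surroundings:** in the last top view the bell, statue, bowl, drum, buddha and grille look to be in place. The arm was clear and touching nothing.

**What disagreed or went wrong**
- **Height readings:** the reported TCP height read about 33 to 37 mm lower than the real fingertips, in both the camera views and the contacts, so I worked from contact heights.
- **Tipping:** it took three passes because my first estimate of the rim's position was off. In one pass the finger slipped inside the rim and touched the rear guard lightly, at about 2 N.
- **No snap felt:** the force showed no clear snap as the blade passed the sprung balls. I judged it home from the final heights alone.

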